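# Feel out a spacer's blind hole on the test pin and hold it hole-up

### The job

Swing the small hold-down lever on the V-rest fixture right up and back so that it stays up, and take out the spacer that lay under it. Only one of its ends has the blind hole: feel for it by trying the ends on the fixed test pin until the spacer slides fully over the pin, then turn the spacer so that its hole points straight up. Finish while still holding it that way in the fingers, motionless in the air at least 10 cm above the bench and touching nothing else; leave the lever up and the other spacer lying in its rest.

Things in the scene. Friction and masses are not known exactly. Their poses are not given: they have to be found in the camera images.
- fixture: V-rest fixture fixed to the bench: grey base plate 160 x 280 x 10 mm, origin at the centre of its underside; y along the spacers, x away from the robot at yaw 0. Two V-rests 150 mm apart along y, each two steel V plates 10 mm thick with 50 mm free between them for the fingers; the Vs end 10 mm below a spacer's axis. Hold-down post (24 x 32 mm, 93 mm high) 85 mm behind (+x) the left rest.
- rest_clamped (a point): centre of a spacer lying in the left (+y) rest, the one under the hold-down; 52 mm above the bench. Axes as the fixture's.
- rest_waiting (a point): centre of a spacer lying in the right (-y) rest, 52 mm above the bench. The spacer in this rest is the other one, to be left alone.
- hold_down (a joint): hinge of the hold-down lever about the fixture's y through point lever_pivot: 0 = down, lever level, pointing to the fixture's -x, its rubber foot resting on the middle of the spacer by its own weight (0.12 kg, slight friction); grows as the knob is raised; 1.57 = upright; well past that it falls back by itself to its stop at 1.95 and stays there.
- lever_pivot (a point): point on the hinge axis of the hold-down lever, 85 mm above the bench. Axes as the fixture's.
- lever_knob (a point): centre of the black grip on the end of the lever, 135 mm from the hinge axis: two round buttons 24 mm in diameter, one either side of the bar, 24 mm over both along the fixture's y, flat outside, that revolve freely on a cross pin. Pinch it from above with the fingers closing along the fixture's y; it turns with the fingers as the lever swings. The lever is a steel bar 14 mm wide, 7 mm thick.
- spacer_1: one of two aluminium spacers that look alike: round bar 34 mm in diameter, 76 mm long, about 0.17 kg. Origin at its middle, y axis along its length. One end has a blind hole on the axis, 18 mm in diameter and 30 mm deep; the other end is flat and solid. Which end is not told by the frame and differs between the spacers: feel or look. Lies level in a rest, y along the fixture's y.
- spacer_2: the other spacer, alike in size, hole and weight; its hole may be at the other end. Which of the two lies under the hold-down changes from start to start: compare their places with rest_clamped and rest_waiting.
- pin_stand: small dark steel stand fixed to the bench in front of the fixture: base 50 x 44 x 10 mm, origin at the centre of its underside; a block 26 mm (x) by 16 mm (y), 98 mm high, clamps a level double-ended test pin along the stand's y: 12 mm in diameter, axis 85 mm above the bench, 40 mm free on each side of the block (a 21 mm collar covers the first 2 mm), ends slightly rounded.
- pin_left (a point): centre of the left (+y) tip of the test pin, 48 mm from the middle of the stand, pointing along the stand's +y. Axes as the stand's.
- pin_right (a point): centre of the right (-y) tip of the test pin, pointing along the stand's -y. Pushed on, a spacer goes 30 mm over a tip until the pin meets the bottom of the hole; at the solid end it stops at the tip.

How it is judged:
By the outcome, as a careful person would: the job done as asked, in the order asked, and still so for the second after the job is handed in, while the arm keeps its last pose, push and grip.
It also fails if it takes over 64 s, if anything falls off the work surface, if the arm or the gripper's body presses on something with over 40 N, if the wrist force passes 120 N, or if a joint passes its speed limit or range.

### The arm

A 6-joint arm with a two-finger parallel gripper is mounted at the origin on a cart in front of the work surface, level with it; the furniture and walls round the work are solid. World frame = base frame: x ahead of the robot, y to its left, z up, the work surface at z = 0. Lengths are in m, angles in rad, forces in N, time in s.
With the tool pointing down it reaches from about 0.4 to 0.925 m from the base axis. Payload 12.5 kg.
Tool frame: the origin (TCP) lies at the very end of the fingers, on their centre line; the grasp point (between the pads) lies 19 mm behind it; z points along the fingers, y is the line along which they close (so a half turn about z gives the same grasp; the last joint's range is limited). The gripper opens to 95 mm and grips with 3 to 60 N. Pads are 20 mm wide; open, the fingers measure 119 mm over their backs; the gripper's body (75 mm by 180 mm) begins 59 mm behind the grasp point.
Start: joints at [-1.432, 0.491, 1.559, -0, 1.092, -0.106], TCP at [0.151, -0.606, 0.215] pointing down, gripper open.
Joint ranges: [-3.1, 3.1], [-0.84, 2.19], [0.05, 2.79], [-1.13, 4.28], [0.06, 2.93], [-2.69, 2.69]. Speed limits (rad/s): [2.22, 2.22, 2.79, 3.14, 3.14, 3.14].

### API

Orientations are given as a 3x3 rotation matrix whose columns are the frame's x, y, z axes.
In Python, from workcell import sense, camera, get_calibration, job_done gives the robot as it stands. The module is installed in compiled form; this text tells all that it offers.
- The arm moves only by the tool arm_command, never from a script. Its argument "series" is a list of rows, each a list of 5 numbers: the opening, from 0 (shut) to 1 (fully open), then the shift along the tool's x, y, z normalised to -1 to 1, where 1 is 0.4 m, then the turn about the tool's z normalised to -1 to 1, where 1 is 90 degrees. In form: [[claw, dx, dy, dz, twist], ...]. A call has exactly 10 rows; each row is the pose to reach, as a shift and turn from the pose commanded when the call began, along the tool's axes at that moment; what a row does not reach only later rows make up. A row lasts 1/8 s, in which the tool goes at most 62.5 mm and 10.7 degrees, less where a joint would pass 70% of its speed; a pose out of reach is approached as far as the arm can. A call with a number of a shift or a turn outside -1 to 1 is refused whole. A call with a gripper value outside its range is refused whole. The fingers move at their own pace and stop on an object; the grip force is fixed at half the most. Time passes only in rows, so rows that repeat a pose let the fingers close, or fill a call up. It gives the time, the measured TCP pose, the force, the opening and the grip force at its end, in the units of the state.
- sense(): the state, without advancing time (a new reading comes with each control period).
- camera(name): name is "scene" or "top" or "wrist"; returns the picture (480x640x3 uint8, red, green, blue); there is no depth.
- get_calibration(name): a dict with "camera_matrix" (3x3 intrinsics, pixels), "world_from_camera" (4x4, takes a point from camera to world coordinates). Camera axes: x right, y down, z forward; pixel columns grow to the right and rows downward; lengths in m; the calibration is good to about 2 mm. The wrist camera is an equidistant fisheye: a pixel r from the principal point sees the ray r / f radians off the axis. A picture is of the moment at which its call begins: read the wrist's pose just before it. get_calibration takes no time and is no camera call; for the wrist camera it gives the pose at the moment of the call.
- job_done(): hands the job in; it is judged then, once.
The state is a dict: "time": time; "q": joint angles; "joint_velocities": joint speeds; "effort": joint torques, N m; "tcp_pos": TCP position; "ee_rot": TCP orientation; "ft_force": force on the tool from outside, world axes, zero at the start; "moment": the same for the moment, N m; "opening": finger opening in m; "finger_force": force on a finger pad.
Only numpy, scipy, OpenCV 4.12 (cv2) and the standard library are available. Lean on these libraries where they do the work, as an engineer would, in place of code of your own. Each camera call takes 0.05 s, during which the arm holds its last target. There are 200 camera calls.

## Working session

There is one attempt and no reset: what is moved stays moved. The work goes in short steps, Python scripts to look and compute and a tool call to move; the robot and the scene stay as the last step left them, time stands still between calls to the robot, and variables do not carry over. Pictures are saved under pics/ and viewed, at most 10 in all, crops included, and the job is handed in when it is done.

Besides the shell and the picture viewer there is one more tool, called after ">>>" as a command line: name --pt "numbers of a row" for each row, then --argument value for the rest. arm_command: Moves the arm, as the interface text tells. Its arguments: {"type":"object","properties":{"series":{"type":"array","items":{"type":"array","items":{"type":"number","minimum":-1,"maximum":1}}}},"required":["series"]}

```bash
mkdir -p pics
cat > h.py <<'E'
import numpy as np, cv2
from workcell import sense, camera, get_calibration
def cal(n):
    c=get_calibration(n); return np.array(c["camera_matrix"]),np.array(c["world_from_camera"])
def ray(n,uv,c=None):
    K,T=c or cal(n); x=(uv[0]-K[0,2])/K[0,0]; y=(uv[1]-K[1,2])/K[1,1]
    if n=="wrist":
        r=np.hypot(x,y); s=np.sin(r)/r if r>1e-9 else 1; d=np.array([x*s,y*s,np.cos(r)])
    else: d=np.array([x,y,1.])
    d=T[:3,:3]@d; return T[:3,3],d/np.linalg.norm(d)
def onz(n,uv,z,c=None):
    o,d=ray(n,uv,c); return o+d*(z-o[2])/d[2]
def tri(rs):
    A=sum(np.eye(3)-np.outer(d,d) for o,d in rs); b=sum((np.eye(3)-np.outer(d,d))@o for o,d in rs)
    p=np.linalg.solve(A,b); return p,[np.linalg.norm((np.eye(3)-np.outer(d,d))@(p-o)) for o,d in rs]
def proj(n,p,c=None):
    K,T=c or cal(n); q=T[:3,:3].T@(np.asarray(p)-T[:3,3])
    if n=="wrist":
        r=np.hypot(q[0],q[1]); t=np.arctan2(r,q[2]); x,y=q[0]/r*t,q[1]/r*t
    else: x,y=q[0]/q[2],q[1]/q[2]
    return np.array([K[0,0]*x+K[0,2],K[1,1]*y+K[1,2]])
def shot(n,f):
    im=camera(n); cv2.imwrite(f"pics/{f}.png",im[:,:,::-1]); return im
E
python3 - <<'E'
from h import *
np.set_printoptions(precision=3,suppress=True)
s=sense(); print(s)
for n in("scene","top","wrist"):
    K,T=cal(n); print(n,K.tolist(),T)
    shot(n,n+"0")
E
```

```text
{'time': 0.0, 'q': array([-1.432,  0.492,  1.559,  0.   ,  1.092, -0.106]), 'joint_velocities': array([-0.002,  0.001, -0.001,  0.   , -0.   ,  0.001]), 'effort': array([ -0.   , -61.264, -25.818,   0.069,   0.048,  -0.   ]), 'tcp_pos': array([ 0.151, -0.606,  0.214]), 'ee_rot': array([[ 0.97 ,  0.242, -0.   ],
       [ 0.242, -0.97 ,  0.001],
       [ 0.   , -0.001, -1.   ]]), 'ft_force': array([-0.126,  0.245,  0.578]), 'moment': array([ 0.026, -0.015, -0.048]), 'finger_force': 0.0, 'opening': 0.09504926886911473}
scene [[448.9657113652477, 0.0, 316.1123000525793], [0.0, 448.9657113652477, 236.8143221975254], [0.0, 0.0, 1.0]] [[-0.912 -0.262  0.317  0.264]
 [-0.411  0.566 -0.715  0.463]
 [ 0.008 -0.781 -0.624  0.603]
 [ 0.     0.     0.     1.   ]]
top [[502.2312092141274, 0.0, 320.26999363859903], [0.0, 502.2312092141274, 245.39747560114523], [0.0, 0.0, 1.0]] [[-0.    -0.988  0.157  0.398]
 [-1.     0.005  0.029 -0.151]
 [-0.03  -0.157 -0.987  0.926]
 [ 0.     0.     0.     1.   ]]
wrist [[371.64829954431775, 0.0, 317.28207421679485], [0.0, 371.64829954431775, 239.58256309379047], [0.0, 0.0, 1.0]] [[ 0.242 -0.935 -0.258  0.223]
 [-0.97  -0.234 -0.064 -0.587]
 [-0.001  0.265 -0.964  0.385]
 [ 0.     0.     0.     1.   ]]
```

View pics/top0.png

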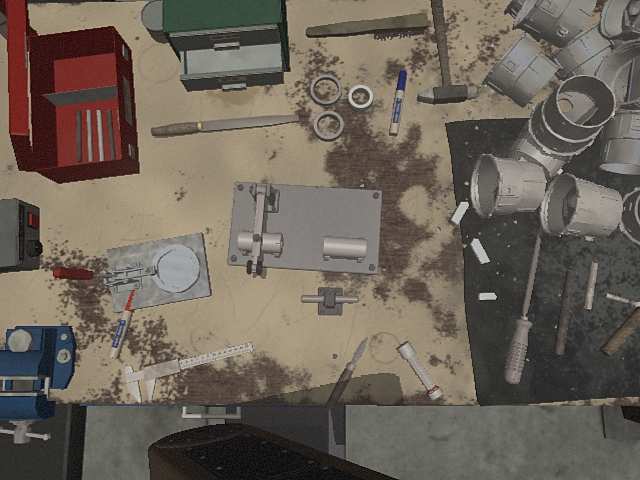

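View pics/scene0.png

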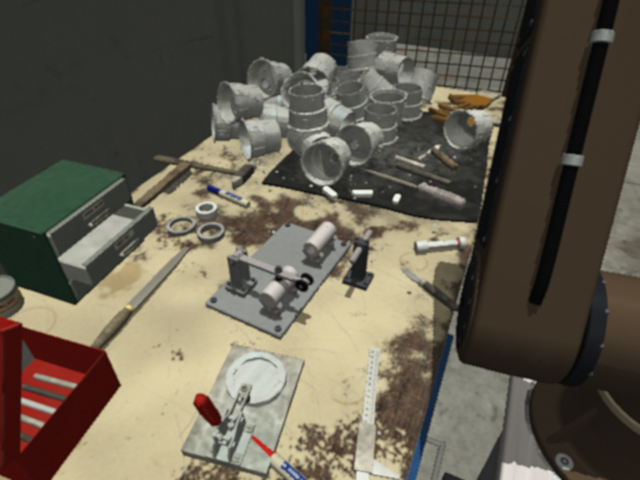

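Run:
```python
import cv2
a=cv2.imread("pics/top0.png")[175:325,220:390]; cv2.imwrite("pics/topc.png",cv2.resize(a,None,fx=4,fy=4,interpolation=cv2.INTER_CUBIC))
a=cv2.imread("pics/scene0.png")[215:340,200:380]; cv2.imwrite("pics/scenec.png",cv2.resize(a,None,fx=4,fy=4,interpolation=cv2.INTER_CUBIC))
```

```text
(no output)
```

View pics/topc.png

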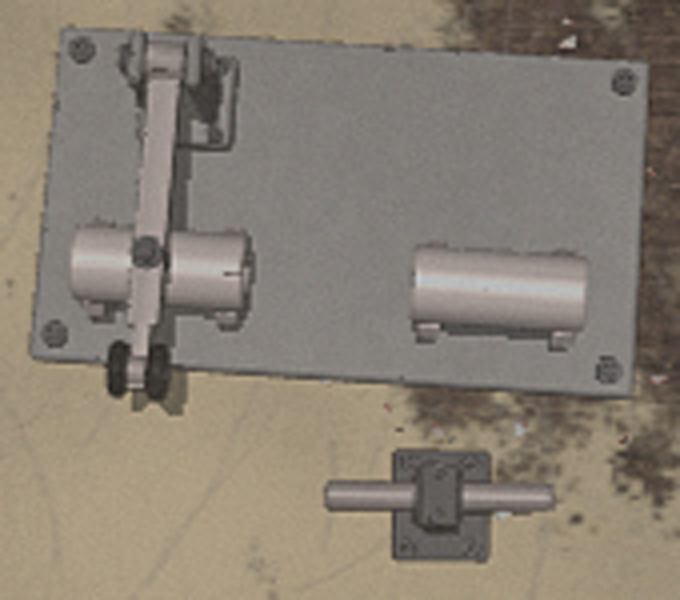

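View pics/scenec.png

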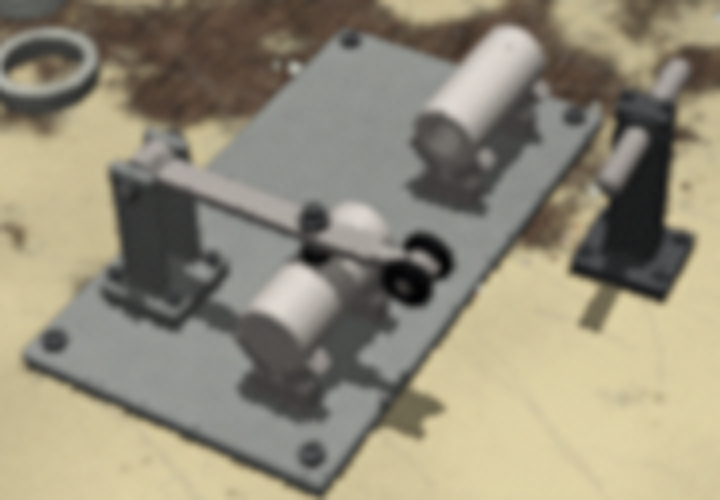

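Run:
```python
from h import *
np.set_printoptions(precision=4,suppress=True)
t=lambda p:(p[0]/4+220-.4,p[1]/4+175-.4); s=lambda p:(p[0]/4+200-.4,p[1]/4+215-.4)
C=np.array([onz("top",t(p),.01) for p in[(62,28),(648,63),(632,395),(32,356)]])
S=np.array([onz("scene",s(p),.01) for p in[(350,30),(603,103),(322,495),(25,357)]])
print(C,C.mean(0));print("scene corners",S)
w=[np.linalg.norm(C[i]-C[(i+1)%4]) for i in range(4)];print(w)
for C_ in(C,S[[3,0,1,2]]):
    y=(C_[0]-C_[1])+(C_[3]-C_[2]); x=(C_[0]-C_[3])+(C_[1]-C_[2]); print("yaw",np.degrees([np.arctan2(-y[0],y[1]),np.arctan2(x[1],x[0])]),C_.mean(0))
P={}
for n,a,b in[("pinL",(327,494),(607,180)),("pinR",(553,497),(680,68)),("knob",(138,370),(421,269)),("blocktop",(438,483),(645,105)),
   ("bracket",(166,58),(150,160)),("w_top+",(415,283),(441,135)),("c_end+",(72,263),(270,335)),("leverscrew",(146,247),(314,214))]:
    P[n],e=tri([ray("top",t(a)),ray("scene",s(b))]); print(n,P[n],e)
d=P["pinL"]-P["pinR"]; print(np.linalg.norm(d),np.degrees(np.arctan2(-d[0],d[1])),(P["pinL"]+P["pinR"])/2)
```

```text
[[ 0.6677  0.038   0.01  ]
 [ 0.6482 -0.2386  0.01  ]
 [ 0.4921 -0.2283  0.01  ]
 [ 0.5111  0.0478  0.01  ]] [ 0.5798 -0.0953  0.01  ]
scene corners [[ 0.6442 -0.2375  0.01  ]
 [ 0.4945 -0.2363  0.01  ]
 [ 0.5083  0.0527  0.01  ]
 [ 0.6643  0.0398  0.01  ]]
[np.float64(0.2772883848050905), np.float64(0.15644855654503903), np.float64(0.27673979745683525), np.float64(0.15684250808187072)]
yaw [-3.9907 -3.6901] [ 0.5798 -0.0953  0.01  ]
yaw [-3.4188 -2.6473] [ 0.5778 -0.0953  0.01  ]
pinL [ 0.4432 -0.0944  0.0891] [np.float64(0.00010922454149622955), np.float64(0.00010922454149619502)]
pinR [ 0.442  -0.1884  0.0844] [np.float64(1.656502123521014e-05), np.float64(1.6565021235173713e-05)]
knob [ 0.495  -0.0141  0.086 ] [np.float64(0.0007038565687303562), np.float64(0.0007038565687302462)]
blocktop [ 0.4453 -0.1411  0.0961] [np.float64(0.0019186444374581552), np.float64(0.0019186444374582222)]
bracket [ 0.6304 -0.0239  0.0882] [np.float64(0.000466258220671395), np.float64(0.0004662582206714238)]
w_top+ [ 0.5382 -0.1301  0.0536] [np.float64(0.000756131470676507), np.float64(0.0007561314706765762)]
c_end+ [0.5468 0.021  0.0576] [np.float64(0.0003154068343990409), np.float64(0.0003154068343990574)]
leverscrew [ 0.5463 -0.0178  0.0938] [np.float64(0.0008053985683028858), np.float64(0.0008053985683028719)]
0.09414518313280622 -0.7787271049621189 [ 0.4426 -0.1414  0.0868]
```

>>> arm_command --pt "1 0.07 -0.07 -0.05 0.02" --pt "1 0.19 -0.2 -0.1 0.05" --pt "1 0.31 -0.33 -0.165 0.08" --pt "1 0.43 -0.46 -0.165 0.1" --pt "1 0.55 -0.58 -0.165 0.13" --pt "1 0.67 -0.71 -0.165 0.15" --pt "1 0.78 -0.83 -0.165 0.18" --pt "1 0.87 -0.92 -0.165 0.198" --pt "1 0.94 -0.99 -0.165 0.198" --pt "1 0.94 -0.99 -0.165 0.198"

```text
time: 1.4
tcp_pos: [0.4213, -0.1283, 0.2806]
ee_rot: [[0.998, -0.062, 0.0], [-0.062, -0.998, 0.0], [0.0, -0.0, -1.0]]
ft_force: [-0.1, -0.0, 0.3]
opening: 0.0952
finger_force: 0.0
```

Run:
```python
from h import *
np.set_printoptions(precision=4,suppress=True)
s=sense(); c=cal("wrist"); im=shot("wrist","w1"); print(s["time"],s["tcp_pos"],s["ee_rot"][:,0],s["q"],c[1])
np.save("w1cal.npy",c[1])
for n,p in dict(pinL=(.4432,-.0934,.085),pinR=(.442,-.189,.085),knob=(.4945,-.0143,.085),pivot=(.629,-.0235,.085),restc=(.544,-.0178,.052)).items(): print(n,proj("wrist",p,c))
```

```text
1.4 [ 0.4213 -0.1283  0.2806] [ 0.9981 -0.062   0.    ] [-0.4459  0.1511  1.889   0.0002  1.1015  1.1869] [[-0.0622 -0.9623 -0.2648  0.4953]
 [-0.9981  0.0601  0.0161 -0.1321]
 [ 0.0004  0.2653 -0.9642  0.4513]
 [ 0.      0.      0.      1.    ]]
pinL [281.6473 194.7037]
pinR [377.2097 190.2697]
knob [200.6453 151.0035]
pivot [201.7761  22.7669]
restc [209.237  105.0992]
```

View pics/w1.png

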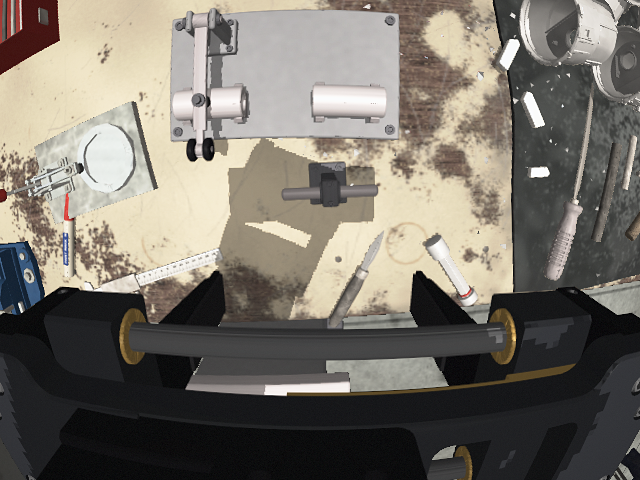

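>>> arm_command --pt "1 0.06 -0.1 0.05 0.003" --pt "1 0.12 -0.2 0.12 0.003" --pt "1 0.165 -0.296 0.2 0.003" --pt "1 0.165 -0.296 0.32 0.003" --pt "1 0.165 -0.296 0.44 0.003" --pt "1 0.165 -0.296 0.52 0.003" --pt "1 0.165 -0.296 0.537 0.003" --pt "1 0.165 -0.296 0.537 0.003" --pt "0.15 0.165 -0.296 0.537 0.003" --pt "0.15 0.165 -0.296 0.537 0.003"

```text
time: 2.7
tcp_pos: [0.4945, -0.0175, 0.0669]
ee_rot: [[0.997, -0.071, 0.002], [-0.071, -0.997, -0.0], [0.002, 0.0, -1.0]]
ft_force: [0.3, 0.1, -0.7]
opening: 0.0801
finger_force: 0.0
```

Run:
```python
from h import *
np.set_printoptions(precision=4,suppress=True)
s=sense();print(s["tcp_pos"],s["ee_rot"][:,0],s["opening"],s["ft_force"],s["finger_force"]); shot("scene","s2"); shot("wrist","w2")
a=cv2.imread("pics/s2.png")[205:340,200:380]; b=cv2.imread("pics/w2.png")[160:420,140:500]
cv2.imwrite("pics/c2.png",np.vstack([cv2.resize(a,(480,360)),cv2.resize(b,(480,240))]))
```

```text
[ 0.4945 -0.0175  0.0669] [ 0.9975 -0.0709  0.0019] 0.08009774013153043 [ 0.337   0.1375 -0.6752] 0.0
```

View pics/c2.png

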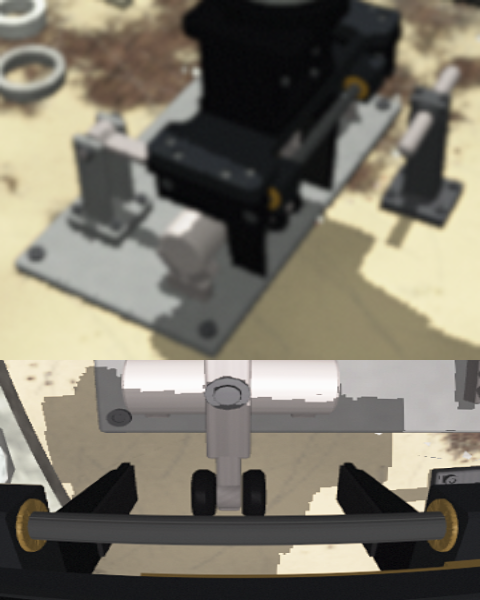

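>>> arm_command --pt "0.4 0 0 0 0" --pt "0.4 0 0 0 0" --pt "0.4 0 0 0 0" --pt "0.15 0 0 0 0" --pt "0.15 0 0 0 0" --pt "0.15 0 0 0 0" --pt "0.15 0 0 0 0" --pt "0.15 0 0 0 0" --pt "0.15 0 0 0 0" --pt "0.15 0 0 0 0"

```text
time: 4.05
tcp_pos: [0.494, -0.0153, 0.0657]
ee_rot: [[0.997, -0.071, -0.0], [-0.071, -0.997, 0.002], [-0.0, -0.002, -1.0]]
ft_force: [3.3, 19.7, -0.4]
opening: 0.0239
finger_force: 30.0
```

>>> arm_command --pt "0.15 0.002 -0.004 -0.034 0" --pt "0.15 0.01 -0.004 -0.083 0" --pt "0.15 0.027 -0.004 -0.131 0" --pt "0.15 0.05 -0.004 -0.176 0" --pt "0.15 0.079 -0.004 -0.217 0" --pt "0.15 0.115 -0.004 -0.254 0" --pt "0.15 0.155 -0.004 -0.284 0" --pt "0.15 0.2 -0.004 -0.308 0" --pt "0.15 0.231 -0.004 -0.32 0" --pt "0.15 0.247 -0.004 -0.325 0"

```text
time: 5.3
tcp_pos: [0.5931, -0.0217, 0.196]
ee_rot: [[0.997, -0.071, 0.0], [-0.071, -0.997, 0.001], [-0.0, -0.001, -1.0]]
ft_force: [0.1, 6.2, 1.1]
opening: 0.0238
finger_force: 30.0
```

>>> arm_command --pt "0.15 0.033 0 -0.007 0" --pt "0.15 0.066 0 -0.011 0" --pt "0.15 0.1 0 -0.012 0" --pt "0.15 0.134 0 -0.01 0" --pt "0.15 0.167 0 -0.004 0" --pt "0.15 0.193 0 0.004 0" --pt "0.15 0.193 0 0.004 0" --pt "0.6 0.193 0 0.004 0" --pt "0.6 0.193 0 0.004 0" --pt "0.6 0.193 0 0.004 0"

```text
time: 6.55
tcp_pos: [0.6695, -0.0283, 0.1941]
ee_rot: [[0.997, -0.071, -0.0], [-0.071, -0.997, -0.0], [-0.0, 0.0, -1.0]]
ft_force: [0.1, -0.3, -0.4]
opening: 0.0478
finger_force: 0.0
```

>>> arm_command --pt "0.6 0 0 -0.1 0" --pt "0.6 0 0 -0.175 -0.08" --pt "0.6 -0.08 -0.001 -0.175 -0.19" --pt "0.6 -0.18 -0.002 -0.175 -0.31" --pt "0.6 -0.27 -0.003 -0.175 -0.42" --pt "0.6 -0.314 -0.004 -0.175 -0.54" --pt "0.6 -0.314 -0.004 -0.175 -0.66" --pt "0.6 -0.314 -0.004 -0.175 -0.78" --pt "0.6 -0.314 -0.004 -0.175 -0.9" --pt "0.6 -0.314 -0.004 -0.175 -1"

```text
time: 7.8
tcp_pos: [0.5444, -0.0178, 0.2643]
ee_rot: [[0.065, 0.998, 0.0], [0.998, -0.065, -0.0], [-0.0, 0.0, -1.0]]
ft_force: [0.9, 0.7, 0.6]
opening: 0.0573
finger_force: 0.0
```

Run:
```python
from h import *
np.set_printoptions(precision=4,suppress=True)
s=sense();c=cal("wrist");print(s["tcp_pos"],s["ee_rot"],s["opening"],s["ft_force"],s["q"]); a=shot("top","t3"); b=shot("wrist","w3")
np.save("w3cal.npy",c[1])
p=np.array([.5441,-.0178,0]);Y=np.array([.0671,.9977,0])
for k in(-.038,.038): print("spacer end",proj("wrist",p+k*Y+[0,0,.052],c),proj("wrist",p+k*Y+[0,0,.069],c))
a=cv2.imread("pics/t3.png")[150:330,200:400]; b=cv2.imread("pics/w3.png")
cv2.imwrite("pics/c3.png",np.hstack([b,cv2.copyMakeBorder(cv2.resize(a,(160,144)),0,336,0,0,0)]))
```

```text
[ 0.5444 -0.0178  0.2643] [[ 0.0653  0.9979  0.0001]
 [ 0.9979 -0.0653 -0.0002]
 [-0.0002  0.0001 -1.    ]] 0.0572781857290604 [0.8939 0.7159 0.5683] [-0.1538  0.327   1.69   -0.0002  1.1245 -0.0884]
spacer end [317.5403 246.6694] [317.5365 251.3446]
spacer end [317.6648 175.8579] [317.6669 177.5195]
```

View pics/c3.png

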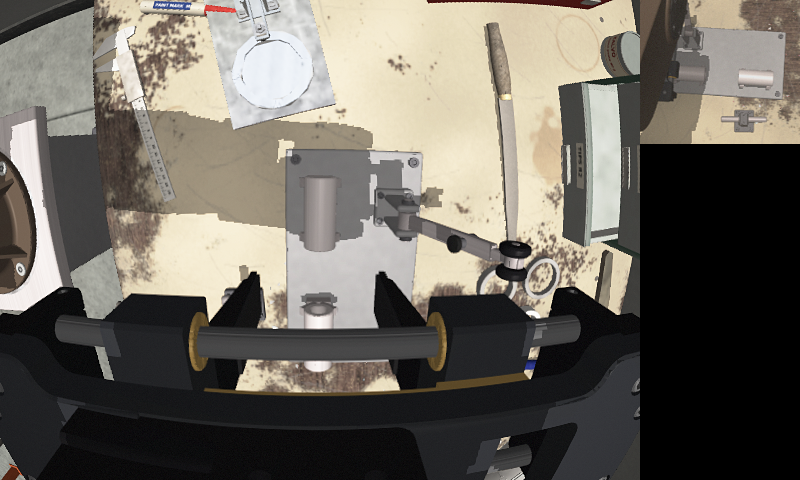

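Run:
```python
from h import *
np.set_printoptions(precision=4,suppress=True)
im=cv2.imread("pics/w3.png").astype(int); c=(cal("wrist")[0],np.load("w3cal.npy"))
g=im.sum(2)/3
for v in(190,200,212,225,238): print(v,g[v,296:346].astype(int))
```

```text
190 [117 116 117 116 118 118 118 110 102 114 118 132 131 135 139 140 143 146
 148 151 155 158 160 166 172 169 166 164 159 156 153 150 149 148 146 142
 140 136 127 123 111 114 116 116 118 118 118 118 119 117]
200 [115 115 116 115 116 116 116 111 105 114 120 130 131 136 139 140 143 147
 147 152 157 158 160 167 170 167 166 162 156 153 152 150 149 147 146 141
 137 133 126 122 114 113 115 115 115 115 115 117 118 117]
212 [117 119 118 118 118 118 117 112 106 117 122 132 133 137 142 142 143 147
 150 153 158 157 160 166 167 166 163 160 154 153 151 150 148 147 144 139
 136 129 124 120 115 117 116 117 115 117 116 116 115 117]
225 [117 116 116 116 115 116 116 111 107 116 124 133 133 140 142 142 146 148
 151 154 157 156 161 165 164 162 161 156 154 151 150 148 148 145 142 138
 132 127 121 114 113 118 115 116 116 115 115 116 115 116]
238 [207 206 211 146 109 109 108 108 111 117 126 133 134 141 142 143 145 150
 153 156 157 155 159 163 162 160 157 155 152 152 150 146 147 144 139 136
 130 126 117 110 110 114 117 117 113 114 114 115 115 114]
```

Run:
```python
from h import *
np.set_printoptions(precision=4,suppress=True)
c=(cal("wrist")[0],np.load("w3cal.npy"))
for uv in[(304.2,200),(336.2,200),(320.2,200),(319.8,230),(320.3,177.5),(320,252)]: print(uv,onz("wrist",uv,.052,c),onz("wrist",uv,.069,c))
t=lambda p:(p[0]/4+220-.4,p[1]/4+175-.4)
print("top start view, left spacer:",onz("top",t((161,266)),.064),"ends",onz("top",t((72,262)),.06),onz("top",t((248,270)),.06))
for e in[(502,256),(523,257),(453,243)]: print("knob etc",onz("wrist",e,.21,c),onz("wrist",e,.17,c))
```

```text
(304.2, 200) [ 0.531  -0.0042  0.052 ] [ 0.5318 -0.0015  0.069 ]
(336.2, 200) [ 0.5643 -0.0064  0.052 ] [ 0.5636 -0.0035  0.069 ]
(320.2, 200) [ 0.5476 -0.0053  0.052 ] [ 0.5477 -0.0025  0.069 ]
(319.8, 230) [ 0.5452 -0.0375  0.052 ] [ 0.5453 -0.0333  0.069 ]
(320.3, 177.5) [0.5492 0.0182 0.052 ] [0.5492 0.02   0.069 ]
(320, 252) [ 0.5438 -0.0619  0.052 ] [ 0.544  -0.0566  0.069 ]
top start view, left spacer: [ 0.5439 -0.0195  0.064 ] ends [0.5466 0.0204 0.06  ] [ 0.5426 -0.0572  0.06  ]
knob etc [ 0.6721 -0.0246  0.21  ] [ 0.6939 -0.0392  0.17  ]
knob etc [ 0.69   -0.0268  0.21  ] [ 0.715  -0.0418  0.17  ]
knob etc [ 0.6339 -0.0126  0.21  ] [ 0.6489 -0.0251  0.17  ]
```

>>> arm_command --pt "0.6 -0.001 0.003 0.1 0" --pt "0.6 -0.001 0.003 0.22 0" --pt "0.6 -0.001 0.003 0.34 0" --pt "0.6 -0.001 0.003 0.44 0" --pt "0.6 -0.001 0.003 0.5 0" --pt "0.6 -0.001 0.003 0.54 0" --pt "0.6 -0.001 0.003 0.553 0" --pt "0.2 -0.001 0.003 0.553 0" --pt "0.2 -0.001 0.003 0.553 0" --pt "0.2 -0.001 0.003 0.553 0"

```text
time: 9.15
tcp_pos: [0.5468, -0.0183, 0.0439]
ee_rot: [[0.071, 0.997, 0.003], [0.997, -0.071, -0.001], [-0.0, 0.003, -1.0]]
ft_force: [-0.5, 0.6, -1.9]
opening: 0.0334
finger_force: 30.0
```

Run:
```python
from h import *
s=sense();print(s["tcp_pos"],s["opening"],s["ft_force"],s["finger_force"],s["time"])
```

```text
[ 0.54682891 -0.01828303  0.04390825] 0.0333562368876598 [-0.51824295  0.60918285 -1.88472032] 30.017292482662015 9.15
```

>>> arm_command --pt "0.2 0 0 -0.04 0" --pt "0.2 0 0 -0.1 0" --pt "0.2 0 -0.01 -0.16 0" --pt "0.2 -0.01 -0.06 -0.19 -0.01" --pt "0.2 -0.02 -0.14 -0.19 -0.02" --pt "0.2 -0.035 -0.21 -0.17 -0.036" --pt "0.2 -0.047 -0.245 -0.12 -0.036" --pt "0.2 -0.047 -0.254 -0.09 -0.036" --pt "0.2 -0.047 -0.254 -0.083 -0.036" --pt "0.2 -0.047 -0.254 -0.083 -0.036"

```text
time: 10.4
tcp_pos: [0.4434, -0.0297, 0.0768]
ee_rot: [[0.014, 1.0, 0.001], [1.0, -0.014, -0.0], [-0.0, 0.001, -1.0]]
ft_force: [0.5, -1.0, -1.8]
opening: 0.0336
finger_force: 30.0
```

Run:
```python
from h import *
np.set_printoptions(precision=4,suppress=True)
s=sense();c=cal("wrist");print(s["tcp_pos"],s["ee_rot"],s["opening"],s["ft_force"],s["finger_force"],s["time"]); shot("top","t4"); shot("wrist","w4");shot("scene","s4")
np.save("w4cal.npy",c[1])
for n in("top","scene","wrist"): print(n,proj(n,(.4432,-.0934,.085)),proj(n,(.4445,-.068,.085)),proj(n,(.4442,.008,.085)))
t=cv2.imread("pics/t4.png")[200:330,210:370];a=cv2.imread("pics/s4.png")[170:330,240:440]; b=cv2.imread("pics/w4.png")[140:460]
cv2.imwrite("pics/c4.png",np.vstack([np.hstack([cv2.resize(t,(400,325)),cv2.resize(a,(400,325))]),cv2.resize(b,(540,270))[:, :540] if 0 else cv2.copyMakeBorder(cv2.resize(b,(540,270)),0,0,0,260,0)]))
```

```text
[ 0.4434 -0.0297  0.0768] [[ 0.0143  0.9999  0.0007]
 [ 0.9999 -0.0143 -0.0002]
 [-0.0002  0.0007 -1.    ]] 0.03362643136802001 [ 0.5371 -0.9911 -1.769 ] 29.999511782079935 10.4
top [300.907  298.1973] [285.7549 297.4487] [240.561  297.7242]
scene [351.0976 261.756 ] [345.0492 270.6347] [327.5863 300.6796]
wrist [319.3073 402.7467] [321.2222 366.4566] [318.7576 224.1447]
```

View pics/c4.png

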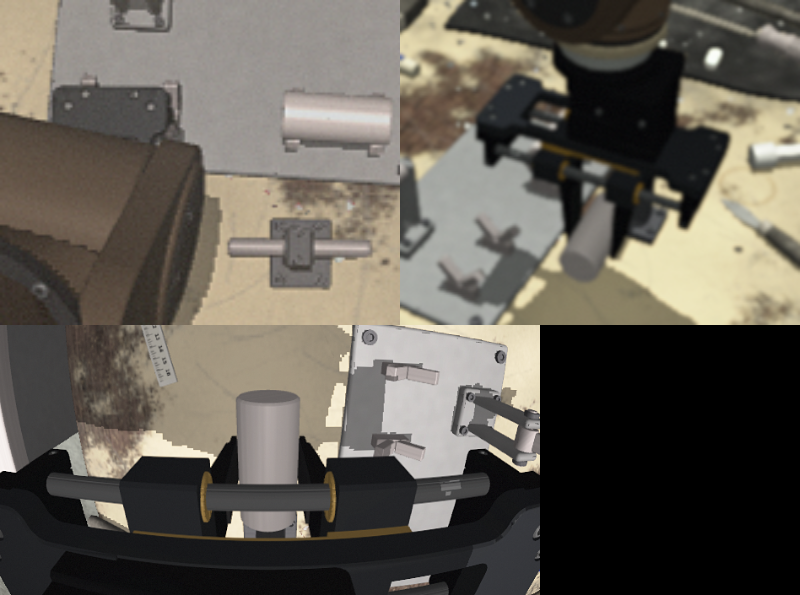

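>>> arm_command --pt "0.2 -0.01 0 0 0" --pt "0.2 -0.025 0 0 0" --pt "0.2 -0.04 0 0 0" --pt "0.2 -0.05 0 0 0" --pt "0.2 -0.058 0 0 0" --pt "0.2 -0.064 0 0 0" --pt "0.2 -0.068 0 0 0" --pt "0.2 -0.072 0 0 0" --pt "0.2 -0.073 0 0 0" --pt "0.2 -0.073 0 0 0"

```text
time: 11.8
tcp_pos: [0.4426, -0.0589, 0.0762]
ee_rot: [[0.014, 1.0, 0.0], [1.0, -0.014, -0.0], [-0.0, 0.0, -1.0]]
ft_force: [-0.3, -0.1, -2.3]
opening: 0.0336
finger_force: 30.0
```

>>> arm_command --pt "0.2 -0.007 0 0 0" --pt "0.2 -0.016 0 0 0" --pt "0.2 -0.026 0 0 0" --pt "0.2 -0.036 0 0 0" --pt "0.2 -0.045 0 0 0" --pt "0.2 -0.052 0 0 0" --pt "0.2 -0.057 0 0 0" --pt "0.2 -0.06 0 0 0" --pt "0.2 -0.06 0 0 0" --pt "0.2 -0.06 0 0 0"

```text
time: 13.05
tcp_pos: [0.4422, -0.0828, 0.0762]
ee_rot: [[0.014, 1.0, 0.0], [1.0, -0.014, -0.0], [-0.0, 0.0, -1.0]]
ft_force: [-0.1, 0.8, -2.3]
opening: 0.0333
finger_force: 30.0
```

>>> arm_command --pt "0.2 -0.003 0 0 0" --pt "0.2 -0.005 0 0 0" --pt "0.2 -0.007 0 0 0" --pt "0.2 -0.008 0 0 0" --pt "0.2 -0.009 0 0 0" --pt "0.2 -0.01 0 0 0" --pt "0.2 -0.01 0 0 0" --pt "0.2 -0.01 0 0 0" --pt "0.2 -0.01 0 0 0" --pt "0.2 -0.01 0 0 0"

```text
time: 14.3
tcp_pos: [0.4421, -0.0857, 0.0762]
ee_rot: [[0.015, 1.0, -0.0], [1.0, -0.015, 0.001], [0.001, -0.0, -1.0]]
ft_force: [4.2, 13.9, -1.2]
opening: 0.0336
finger_force: 30.0
```

>>> arm_command --pt "0.2 0.02 0 0 0" --pt "0.2 0.06 0 0 0" --pt "0.2 0.11 0 0 0" --pt "0.2 0.15 0 0 0" --pt "0.2 0.15 0 -0.07 0" --pt "0.2 0.15 0 -0.16 -0.06" --pt "0.2 0.15 -0.02 -0.16 -0.17" --pt "0.2 0.15 -0.05 -0.16 -0.28" --pt "0.2 0.14 -0.08 -0.16 -0.39" --pt "0.2 0.13 -0.1 -0.16 -0.5"

```text
time: 15.55
tcp_pos: [0.4023, -0.0338, 0.1403]
ee_rot: [[-0.701, 0.713, -0.0], [0.713, 0.701, -0.0], [-0.0, -0.0, -1.0]]
ft_force: [0.8, -0.1, -2.3]
opening: 0.0339
finger_force: 30.0
```

Run:
```python
from h import *
np.set_printoptions(precision=4,suppress=True)
s=sense();R=s["ee_rot"];print(s["tcp_pos"],R,s["opening"],s["ft_force"],s["time"],s["q"])
print("to",R.T@(np.array([.4016,-.1408,.14])-s["tcp_pos"])/.4,np.degrees(np.arctan2(R[1,0],R[0,0])))
```

```text
[ 0.4023 -0.0338  0.1403] [[-0.7013  0.7129 -0.0001]
 [ 0.7129  0.7013 -0.0002]
 [-0.0001 -0.0002 -1.    ]] 0.03390765675842647 [ 0.8104 -0.0579 -2.2915] 15.55 [-0.2477  0.2972  2.1598 -0.0003  0.6847 -1.0247]
to [-0.1894 -0.1889  0.0007] 134.53052484363977
```

>>> arm_command --pt "0.2 -0.02 -0.02 0 -0.1" --pt "0.2 -0.06 -0.06 0 -0.21" --pt "0.2 -0.1 -0.1 0 -0.32" --pt "0.2 -0.14 -0.14 0 -0.43" --pt "0.2 -0.17 -0.17 0 -0.497" --pt "0.2 -0.185 -0.185 0 -0.497" --pt "0.2 -0.189 -0.189 0 -0.497" --pt "0.2 -0.189 -0.189 0 -0.497" --pt "0.2 -0.189 -0.189 0 -0.497" --pt "0.2 -0.189 -0.189 0 -0.497"

```text
time: 16.8
tcp_pos: [0.4014, -0.1409, 0.1402]
ee_rot: [[-1.0, 0.019, 0.0], [0.019, 1.0, -0.0], [-0.0, -0.0, -1.0]]
ft_force: [0.2, 0.4, -1.4]
opening: 0.0336
finger_force: 30.0
```

Run:
```python
from h import *
np.set_printoptions(precision=4,suppress=True)
s=sense();R=s["ee_rot"];print(s["tcp_pos"],R,s["opening"],s["ft_force"],s["time"],s["q"])
shot("top","t5");shot("scene","s5");shot("wrist","w5")
t=cv2.imread("pics/t5.png")[230:350,250:410];a=cv2.imread("pics/s5.png")[150:310,280:480]
cv2.imwrite("pics/c5.png",np.hstack([cv2.resize(t,(400,300)),cv2.resize(a,(400,320))[:300]]))
for z in(.098,): print([proj("top",(.4426+dx,-.1414+dy,z)) for dx in(-.013,.013) for dy in(-.008,.008)])
```

```text
[ 0.4014 -0.1409  0.1402] [[-0.9998  0.0191  0.    ]
 [ 0.0191  0.9998 -0.0001]
 [-0.     -0.0001 -1.    ]] 0.033643100014862815 [ 0.2354  0.4435 -1.352 ] 16.8 [-0.4932  0.3238  2.1126 -0.0001  0.7052 -2.0448]
[array([334.4511, 306.0399]), array([324.6863, 306.0557]), array([334.3734, 290.144 ]), array([324.6569, 290.1688])]
```

View pics/c5.png

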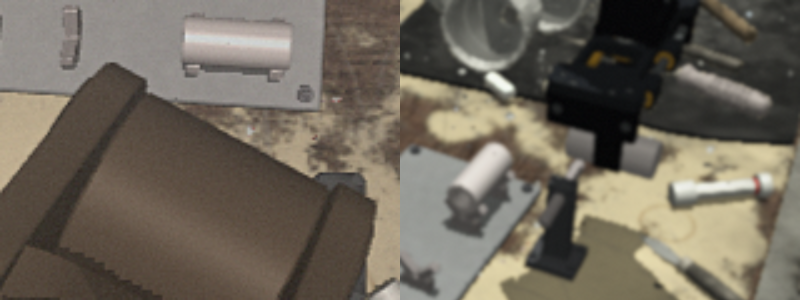

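>>> arm_command --pt "0.2 0 0 0.03 0" --pt "0.2 0 0 0.06 0" --pt "0.2 0 0 0.075 0" --pt "0.2 0 0 0.085 0" --pt "0.2 0 0 0.093 0" --pt "0.2 0 0 0.1 0" --pt "0.2 0 0 0.107 0" --pt "0.2 0 0 0.114 0" --pt "0.2 0 0 0.121 0" --pt "0.2 0 0 0.127 0"

```text
time: 18.2
tcp_pos: [0.4002, -0.1409, 0.0896]
ee_rot: [[-1.0, 0.019, -0.002], [0.019, 1.0, 0.001], [0.002, 0.001, -1.0]]
ft_force: [-8.4, -0.5, 9.0]
opening: 0.0336
finger_force: 30.0
```

Run:
```python
from h import *
np.set_printoptions(precision=4,suppress=True)
s=sense();print(s["tcp_pos"],s["opening"],s["ft_force"],s["moment"],s["time"])
shot("scene","s6");shot("wrist","w6")
a=cv2.imread("pics/s6.png")[150:310,280:480];cv2.imwrite("pics/c6.png",cv2.resize(a,(400,320)))
```

```text
[ 0.4002 -0.1409  0.0896] 0.03359909627889443 [-8.3875 -0.4691  8.9517] [ 0.0696  1.1094 -0.0335] 18.2
```

>>> arm_command --pt "0.2 0 0 0.007 0" --pt "0.2 0 0 0.014 0" --pt "0.2 0 0 0.02 0" --pt "0.2 0 0 0.026 0" --pt "0.2 -0.004 0 0.032 0" --pt "0.2 -0.01 0 0.038 0" --pt "0.2 -0.015 0 0.043 0" --pt "0.2 -0.02 0 0.047 0" --pt "0.2 -0.024 0 0.05 0" --pt "0.2 -0.0275 0 0.052 0"

```text
time: 19.55
tcp_pos: [0.4095, -0.1409, 0.0686]
ee_rot: [[-1.0, 0.019, -0.006], [0.019, 1.0, 0.002], [0.006, 0.002, -1.0]]
ft_force: [-19.9, -7.5, 12.0]
opening: 0.0337
finger_force: 30.0
```

Run:
```python
from h import *
np.set_printoptions(precision=4,suppress=True)
s=sense();print(s["tcp_pos"],s["opening"],s["ft_force"],s["moment"],s["time"])
shot("scene","s7");shot("wrist","w7")
a=cv2.imread("pics/s7.png")[150:310,280:480];b=cv2.imread("pics/w7.png")
o=[cv2.resize(x,(400,320)) for x in(cv2.imread("pics/s6.png")[150:310,280:480],a)]
cv2.imwrite("pics/c7.png",np.vstack([np.hstack(o),cv2.copyMakeBorder(cv2.resize(b[100:],(440,261)),0,0,0,360,0)]))
```

```text
[ 0.4095 -0.1409  0.0686] 0.03374610971160336 [-19.8591  -7.5052  11.9671] [-0.9979  2.6882 -0.169 ] 19.55
```

>>> arm_command --pt "0.2 0 0 0.004 0" --pt "0.2 0 0 0.008 0" --pt "0.2 -0.001 0 0.012 0" --pt "0.2 -0.002 0 0.015 0" --pt "0.2 -0.004 0 0.015 0" --pt "0.2 -0.006 0 0.015 0" --pt "0.2 -0.008 0 0.015 0" --pt "0.2 -0.01 0 0.015 0" --pt "0.2 -0.01 0 0.015 0" --pt "0.2 -0.01 0 0.015 0"

```text
time: 20.9
tcp_pos: [0.4123, -0.1406, 0.0622]
ee_rot: [[-1.0, 0.019, -0.008], [0.019, 1.0, 0.003], [0.008, 0.003, -1.0]]
ft_force: [-23.5, -7.3, 9.7]
opening: 0.034
finger_force: 30.0
```

Run:
```python
from h import *
np.set_printoptions(precision=4,suppress=True)
s=sense();print(s["tcp_pos"],s["opening"],s["ft_force"],s["moment"],s["time"])
shot("scene","s8");shot("wrist","w8")
o=[cv2.resize(cv2.imread(f"pics/{f}.png")[170:300,300:460],(400,325)) for f in("s7","s8")]
b=cv2.imread("pics/w8.png")
cv2.imwrite("pics/c8.png",np.vstack([np.hstack(o),cv2.copyMakeBorder(cv2.resize(b[100:],(440,261)),0,0,0,360,0)]))
```

```text
[ 0.4123 -0.1406  0.0622] 0.03398512016744192 [-23.4868  -7.2782   9.7276] [-1.      3.3135 -0.0804] 20.9
```

View pics/c8.png

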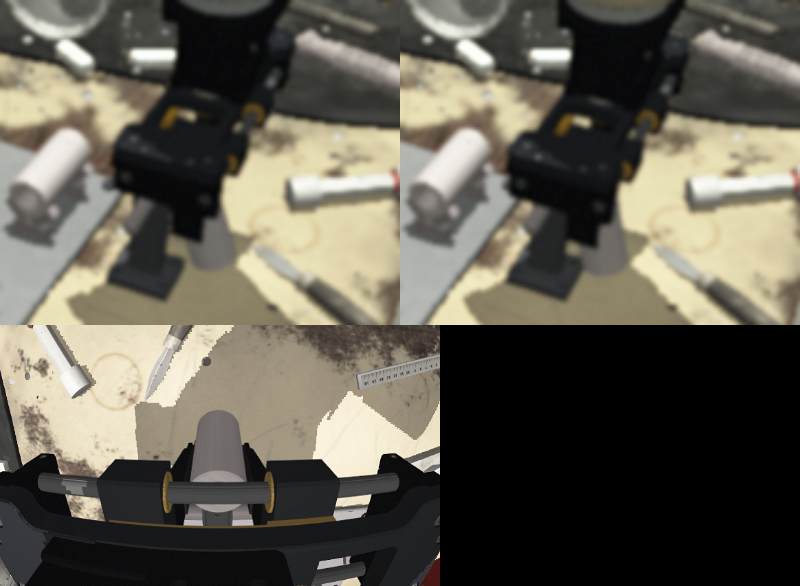

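>>> arm_command --pt "0.2 0.02 0 0 0" --pt "0.2 0.05 0 -0.02 0" --pt "0.2 0.05 0 -0.1 0" --pt "0.2 0.05 0 -0.2 0" --pt "0.2 0.03 0.06 -0.2 0" --pt "0.2 0 0.16 -0.2 0" --pt "0.2 -0.029 0.25 -0.2 0" --pt "0.2 -0.029 0.278 -0.2 0" --pt "0.2 -0.029 0.278 -0.2 0" --pt "0.2 -0.029 0.278 -0.2 0"

```text
time: 22.25
tcp_pos: [0.4299, -0.0312, 0.1427]
ee_rot: [[-1.0, 0.02, 0.0], [0.02, 1.0, -0.0], [-0.0, -0.0, -1.0]]
ft_force: [-0.2, 0.1, -2.5]
opening: 0.0339
finger_force: 30.0
```

```bash
cat > tilt.py <<'E'
from h import *
import sys
np.set_printoptions(precision=4,suppress=True)
s=sense();c=cal("wrist");im=shot("wrist",sys.argv[1]);sc=shot("scene",sys.argv[1]+"s");p=s["tcp_pos"];R=s["ee_rot"]
print(p,R[:,2],s["opening"],s["ft_force"],s["time"])
piv=p-R[:,2]*.0085
# predicted image row of the outermost bottom rim point, for tilt e (bottom leaning to tool +x)
for e in(-5,0,5,10,15):
    a=np.radians(e);X=R[:,0];Z=R[:,2]
    ax=Z*np.cos(a)+X*np.sin(a);u=X*np.cos(a)-Z*np.sin(a)
    print(e,"bottom rim",proj("wrist",piv+ax*.038+u*.017,c),"top near rim",proj("wrist",piv-ax*.038+u*.017,c),"scene bottom ctr",proj("scene",piv+ax*.038))
g=im.astype(int).sum(2)//3
print("col",g[150:380:1,317].tolist())
E
python3 tilt.py w9
```

```text
[ 0.4299 -0.0312  0.1427] [ 0.0001 -0.0002 -1.    ] 0.033924317477121824 [-0.1524  0.1256 -2.4526] 22.25
-5 bottom rim [316.1173 249.5974] top near rim [315.3706 291.8933] scene bottom ctr [344.1336 273.8781]
0 bottom rim [316.1021 244.522 ] top near rim [315.3656 301.7353] scene bottom ctr [346.0608 274.5727]
5 bottom rim [316.0851 239.7   ] top near rim [315.3664 311.5591] scene bottom ctr [348.003  275.1361]
10 bottom rim [316.0662 235.1628] top near rim [315.373  321.2094] scene bottom ctr [349.9468 275.5639]
15 bottom rim [316.0455 230.9435] top near rim [315.3852 330.5383] scene bottom ctr [351.879  275.8524]
col [142, 141, 142, 141, 144, 143, 143, 145, 145, 144, 142, 143, 143, 143, 143, 143, 144, 144, 144, 144, 144, 144, 145, 145, 144, 145, 144, 143, 143, 143, 144, 144, 145, 146, 145, 144, 145, 145, 147, 148, 149, 149, 150, 149, 148, 148, 149, 150, 150, 151, 152, 151, 152, 151, 151, 151, 150, 149, 148, 150, 152, 151, 151, 152, 152, 151, 152, 152, 152, 151, 151, 151, 152, 140, 112, 114, 115, 112, 113, 113, 113, 113, 112, 112, 112, 113, 113, 112, 114, 112, 114, 113, 113, 112, 114, 112, 113, 112, 112, 112, 112, 111, 111, 111, 111, 111, 112, 112, 110, 111, 111, 112, 112, 112, 111, 112, 111, 111, 111, 110, 112, 112, 110, 112, 110, 110, 111, 111, 110, 110, 110, 110, 110, 110, 110, 109, 109, 109, 110, 109, 109, 110, 109, 110, 109, 110, 109, 110, 109, 109, 108, 111, 108, 109, 109, 109, 109, 109, 109, 108, 108, 114, 136, 155, 153, 153, 153, 152, 153, 156, 158, 158, 158, 157, 157, 156, 157, 161, 107, 53, 44, 44, 48, 52, 49, 65, 70, 55, 54, 62, 65, 67, 66, 69, 71, 71, 71, 72, 72, 75, 73, 74, 75, 73, 75, 72, 73, 73, 70, 65, 88, 137, 162, 161, 156, 155, 153, 152, 153, 154, 154, 154, 160, 189, 196, 194, 194, 192, 193, 192]
```

```bash
cat > fit.py <<'E'
from h import *
from scipy.optimize import least_squares
np.set_printoptions(precision=4,suppress=True)
def fit(c,p,R,bot,top):
    X,Z=R[:,0],R[:,2]
    for ox in(0,.003,.005,.007):
        def f(v):
            a=v[0];ax=Z*np.cos(a)+X*np.sin(a);u=X*np.cos(a)-Z*np.sin(a);q=p-Z*.0085+X*ox+ax*v[1]
            return [proj("wrist",q+ax*.038+u*.017,c)[1]-bot,proj("wrist",q-ax*.038+u*.017,c)[1]-top]
        r=least_squares(f,[.1,0],x_scale=[.1,.01]).x
        print("ox",ox,"tilt deg",np.degrees(r[0]),"slid down mm",r[1]*1e3)
if __name__=="__main__":
    s=sense(); fit(cal("wrist"),s["tcp_pos"],s["ee_rot"],223.2,311.7)
E
python3 fit.py
```

```text
ox 0 tilt deg 14.228571823266632 slid down mm 10.015611823207282
ox 0.003 tilt deg 13.15246724069561 slid down mm 4.84070578984422
ox 0.005 tilt deg 12.400792613976055 slid down mm 1.2182782131346244
ox 0.007 tilt deg 11.617396912742922 slid down mm -2.565200517550718
```

>>> arm_command --pt "0.2 0 0 0.1 0" --pt "0.2 0 0 0.2 0" --pt "0.2 0 0 0.25 0" --pt "0.2 0 0 0.268 0" --pt "0.2 0 0 0.275 0" --pt "0.2 0.003 0 0.279 0" --pt "0.2 0.007 0 0.282 0" --pt "0.2 0.012 0 0.285 0" --pt "0.2 0.017 0 0.287 0" --pt "0.2 0.022 0 0.287 0"

```text
time: 23.6
tcp_pos: [0.4247, -0.0311, 0.0306]
ee_rot: [[-1.0, 0.019, 0.01], [0.019, 1.0, -0.002], [-0.01, -0.002, -1.0]]
ft_force: [5.4, 2.8, 21.4]
opening: 0.0338
finger_force: 30.0
```

```bash
python3 tilt.py w10 | tail -1 | python3 -c "
import sys;v=eval(sys.stdin.read()[4:]);print([(150+i,v[i-1],v[i+1]) for i in range(1,len(v)-1) if abs(v[i+1]-v[i-1])>12][:24])"; python3 -c "
from h import *
s=sense();print(s['tcp_pos'],s['ft_force'],s['moment'],s['opening'])"
```

```text
[(230, 149, 123), (231, 151, 108), (232, 123, 107), (311, 102, 138), (312, 114, 150), (327, 159, 116), (328, 161, 59), (329, 116, 44), (330, 59, 46), (334, 51, 65), (335, 50, 69), (337, 69, 54), (360, 66, 95), (361, 77, 108), (362, 95, 134), (363, 108, 156), (364, 134, 153), (375, 156, 174), (376, 154, 232), (377, 174, 231)]
[ 0.42439693 -0.03106873  0.0304383 ] [ 3.20020685  3.27261441 26.55047584] [ 0.70348052 -0.95800579 -0.02000784] 0.03396579497235301
```

>>> arm_command --pt "0.2 0.004 0 0.002 0" --pt "0.2 0.008 0 0.004 0" --pt "0.2 0.012 0 0.006 0" --pt "0.2 0.016 0 0.008 0" --pt "0.2 0.02 0 0.009 0" --pt "0.2 0.024 0 0.01 0" --pt "0.2 0.028 0 0.01 0" --pt "0.2 0.03 0 0.01 0" --pt "0.2 0.03 0 0.01 0" --pt "0.2 0.03 0 0.01 0"

```text
time: 24.95
tcp_pos: [0.4137, -0.0309, 0.0261]
ee_rot: [[-1.0, 0.02, 0.011], [0.02, 1.0, -0.002], [-0.011, -0.002, -1.0]]
ft_force: [9.5, 7.8, 18.0]
opening: 0.0337
finger_force: 30.0
```

```bash
python3 tilt.py w11 | tail -1 | python3 -c "
import sys;v=eval(sys.stdin.read()[4:]);print([(150+i,v[i-1],v[i+1]) for i in range(1,len(v)-1) if abs(v[i+1]-v[i-1])>12][:9])"; python3 -c "
from fit import *
s=sense();print(s['tcp_pos'],s['ft_force'],s['moment'],s['opening'],s['ee_rot'][:,2])"
```

```text
[(249, 150, 99), (250, 137, 101), (308, 97, 134), (309, 108, 142), (313, 142, 163), (326, 165, 142), (327, 159, 118), (328, 142, 69), (329, 118, 45)]
[ 0.4137 -0.0309  0.0261] [ 9.8206  8.3794 17.4724] [ 1.6726 -2.1613 -0.1174] 0.03399236926790349 [ 0.0111 -0.0023 -0.9999]
```

>>> arm_command --pt "0.2 -0.004 0 -0.002 0" --pt "0.2 -0.008 0 -0.005 0" --pt "0.2 -0.011 0 -0.008 0" --pt "0.2 -0.011 0 -0.008 0" --pt "0.5 -0.011 0 -0.008 0" --pt "0.5 -0.011 0 -0.008 0" --pt "0.5 -0.011 0 -0.008 0" --pt "0.5 -0.011 0 -0.008 0" --pt "0.5 -0.011 0 -0.008 0" --pt "0.5 -0.011 0 -0.008 0"

```text
time: 26.3
tcp_pos: [0.4137, -0.0303, 0.027]
ee_rot: [[-1.0, 0.019, 0.0], [0.019, 1.0, -0.0], [-0.0, -0.0, -1.0]]
ft_force: [0.2, -0.2, 0.2]
opening: 0.0474
finger_force: 0.0
```

Run:
```python
from h import *
np.set_printoptions(precision=4,suppress=True)
s=sense();c=cal("wrist");im=shot("wrist","w12");p=s["tcp_pos"];R=s["ee_rot"];print(p,R[:,2],s["opening"],s["ft_force"],s["time"])
g=im.astype(int).sum(2)//3
v=g[150:340,317];print([(150+i,v[i-1],v[i+1]) for i in range(1,len(v)-1) if abs(v[i+1]-v[i-1])>12])
for r in(265,285,300,305,315):
    h=g[r,240:400]; print(r,[(240+i,h[i-1],h[i+1]) for i in range(1,159) if abs(h[i+1]-h[i-1])>14])
for ox in(-.01,-.005,0,.005,.01):
    b=np.array([p[0],p[1],0])+ox*R[:,0]
    print(ox,proj("wrist",b+.017*R[:,0],c),proj("wrist",b+.017*R[:,0]+[0,0,.076],c))
```

```text
[ 0.4137 -0.0303  0.027 ] [ 0.0001 -0.0001 -1.    ] 0.04741757888903129 [ 0.2414 -0.2312  0.2407] 26.3
[(247, np.int64(149), np.int64(132)), (248, np.int64(146), np.int64(98)), (249, np.int64(132), np.int64(102)), (305, np.int64(99), np.int64(124)), (306, np.int64(96), np.int64(138)), (307, np.int64(124), np.int64(140)), (310, np.int64(139), np.int64(156)), (311, np.int64(145), np.int64(163)), (323, np.int64(165), np.int64(151)), (324, np.int64(166), np.int64(151)), (325, np.int64(151), np.int64(172)), (326, np.int64(151), np.int64(179)), (327, np.int64(172), np.int64(132)), (328, np.int64(179), np.int64(69)), (329, np.int64(132), np.int64(42)), (330, np.int64(69), np.int64(46)), (334, np.int64(51), np.int64(64)), (335, np.int64(48), np.int64(71)), (337, np.int64(71), np.int64(53))]
265 [(289, np.int64(151), np.int64(119)), (290, np.int64(146), np.int64(93)), (291, np.int64(119), np.int64(96)), (344, np.int64(95), np.int64(127)), (345, np.int64(100), np.int64(149)), (346, np.int64(127), np.int64(151))]
285 [(247, np.int64(148), np.int64(121)), (248, np.int64(146), np.int64(42)), (249
[... 1877 characters left out ...]
, (287, np.int64(96), np.int64(118)), (288, np.int64(101), np.int64(137)), (289, np.int64(118), np.int64(146)), (338, np.int64(157), np.int64(140)), (345, np.int64(141), np.int64(120)), (346, np.int64(138), np.int64(105)), (347, np.int64(120), np.int64(95)), (355, np.int64(95), np.int64(120)), (356, np.int64(92), np.int64(149)), (357, np.int64(120), np.int64(152)), (364, np.int64(151), np.int64(84)), (365, np.int64(157), np.int64(32)), (366, np.int64(84), np.int64(19))]
-0.01 [316.0785 262.9335] [315.3349 328.8963]
-0.005 [316.0682 254.4558] [315.3036 317.0279]
0 [316.0583 245.8539] [315.2728 304.7567]
0.005 [316.0486 237.1344] [315.2426 292.0898]
0.01 [316.0393 228.3048] [315.2134 279.0387]
```

>>> arm_command --pt "0.45 -0.002 0 0 0" --pt "0.2 -0.002 0 0 0" --pt "0.2 -0.002 0 0 0" --pt "0.2 -0.002 0 0 0" --pt "0.2 -0.002 0 0 0" --pt "0.2 -0.002 0 0 0" --pt "0.2 -0.002 0 0 0" --pt "0.2 -0.002 0 -0.01 0" --pt "0.2 -0.002 0 -0.03 0" --pt "0.2 -0.002 0 -0.06 0"

```text
time: 27.6
tcp_pos: [0.4144, -0.0303, 0.0516]
ee_rot: [[-1.0, 0.019, -0.0], [0.019, 1.0, 0.0], [0.0, 0.0, -1.0]]
ft_force: [0.3, 0.1, -2.2]
opening: 0.034
finger_force: 30.0
```

>>> arm_command --pt "0.2 0 0 -0.05 0" --pt "0.2 0 0 -0.12 0" --pt "0.2 0 0 -0.2 0" --pt "0.2 0 0 -0.28 0" --pt "0.2 0 0 -0.35 0" --pt "0.2 0 0 -0.39 0" --pt "0.2 0 0 -0.4 0" --pt "0.2 0 0 -0.4 0" --pt "0.2 0 0 -0.4 0" --pt "0.2 0 0 -0.4 0"

```text
time: 28.85
tcp_pos: [0.4143, -0.0302, 0.2105]
ee_rot: [[-1.0, 0.019, -0.001], [0.019, 1.0, 0.0], [0.001, 0.0, -1.0]]
ft_force: [-0.3, -0.0, -2.4]
opening: 0.0339
finger_force: 30.0
```

Run:
```python
from h import *
np.set_printoptions(precision=4,suppress=True)
s=sense();c=cal("wrist");im=shot("wrist","w13");p=s["tcp_pos"];R=s["ee_rot"];print(p,R[:,2],s["opening"],s["ft_force"],s["finger_force"],abs(s["joint_velocities"]).max(),s["time"])
g=im.astype(int).sum(2)//3
v=g[150:340,317];print([(150+i,int(v[i-1]),int(v[i+1])) for i in range(1,len(v)-1) if abs(v[i+1]-v[i-1])>12])
for dz in(0,.003):
  for e in(-2,0,2):
    a=np.radians(e);X,Z=R[:,0],R[:,2];ax=Z*np.cos(a)+X*np.sin(a);u=X*np.cos(a)-Z*np.sin(a);q=p-Z*(.011-dz)
    print(dz,e,proj("wrist",q+ax*.038+u*.017,c)[1],proj("wrist",q-ax*.038+u*.017,c)[1])
for r in(255,270,290,305):
    h=g[r,240:400]; print(r,[(240+i,int(h[i-1]),int(h[i+1])) for i in range(1,159) if abs(h[i+1]-h[i-1])>14])
# changes since start: lever and waiting spacer
t=shot("top","t13"); a=cv2.imread("pics/top0.png").astype(int); b=t[:,:,::-1].astype(int); print("waiting spacer diff",abs(a-b)[232:262,320:372].mean())
d=abs(a-b).sum(2)[180:280,228:385]>60; print("lever old place changed",d[:90,10:50].mean())
```

```text
[ 0.4143 -0.0302  0.2105] [-0.0011  0.0002 -1.    ] 0.033909829977046516 [-0.314  -0.0143 -2.3701] 29.999683076748624 0.0025925412842901243 28.85
[(246, 152, 117), (247, 143, 98), (248, 117, 101), (303, 97, 118), (304, 95, 136), (305, 118, 139), (308, 137, 156), (309, 146, 162), (321, 163, 149), (322, 162, 142), (323, 149, 170), (324, 142, 173), (327, 173, 121), (328, 179, 58), (329, 121, 43), (330, 58, 44), (335, 50, 71), (337, 71, 54)]
0 -2 247.8139862866377 300.6701264359481
0 0 245.7948995854487 304.6804277149402
0 2 243.8168074416093 308.68594788146083
0.003 -2 246.3001825800548 297.27986568964445
0.003 0 244.30225766172563 301.21040372687867
0.003 2 242.3447571140301 305.1383465218504
255 [(277, 233, 213), (284, 216, 143), (285, 218, 142), (291, 143, 193), (292, 138, 238), (293, 193, 236), (294, 238, 222), (295, 236, 112), (296, 222, 100), (297, 112, 95), (337, 97, 113), (338, 98, 137), (339, 113, 150), (395, 139, 194), (396, 132, 233), (397, 194, 230)]
270 [(241, 120, 91), (242, 108, 93), (243, 91, 209), (244, 93, 235), (245, 209, 231), (287, 232, 141), (288, 216, 88), (289, 1
[... 185 characters left out ...]
 120, 138), (249, 124, 223), (250, 138, 222), (259, 228, 182), (260, 233, 40), (261, 182, 3), (262, 40, 11), (282, 19, 34), (283, 16, 93), (284, 34, 96), (350, 94, 78), (351, 97, 41), (352, 78, 16), (353, 41, 20), (373, 13, 114), (374, 19, 221), (375, 114, 228)]
305 [(247, 22, 149), (248, 14, 198), (249, 149, 175), (250, 198, 91), (251, 175, 20), (252, 91, 8), (279, 18, 79), (280, 27, 97), (281, 79, 96), (305, 98, 120), (308, 118, 137), (328, 125, 103), (329, 117, 101), (354, 96, 42), (355, 81, 14), (356, 42, 20), (382, 12, 30), (383, 5, 141), (384, 30, 190), (385, 141, 178), (386, 190, 109), (387, 178, 14), (388, 109, 20)]
waiting spacer diff 20.79102564102564
lever old place changed 0.4125
```

```bash
python3 -c "
from workcell import job_done
print(job_done())"
```

```text
the job is handed in; nothing more can be done
None
```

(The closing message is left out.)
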